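# Gauge the depth of a hammered bowl and lock the reading

### The job

Take the depth reading of the hammered bowl: with the wing knob, push the depth gauge's rod down until its little sprung tip rests lightly on the bottom of the bowl, without ramming the soft metal. Keep it there while you turn the wing knob firmly clockwise to lock the rod, then let go, so that the rod stays locked at that height with its tip still touching. Leave the bowl and the things on the bench where they are.

Things in the scene. Friction and masses are not known exactly. Their poses are not given: they have to be found in the camera images.
- gauge: Depth gauge fixed to the bench: steel base plate 160 x 270 mm, 10 mm thick, with the bowl standing on it; a round column 145 mm to the local +y side of the rod and a grey cross-arm carry a round guide head (40 mm across) for the vertical rod. Column, arm and head reach up to 165 mm above the bench. Origin: on the rod's axis at bench height; z up; yaw varies.
- wing_grip (a point): Centre of the wing knob on top of the rod: a flat upright steel bar 44 mm long (local x), 14 mm thick (local y), 28 mm tall (z), free all round, the highest part of the gauge. It is both the handle to push the rod down (it moves with the rod) and the lock (it turns about the rod's axis). The rod's end is 195 mm below.
- rod_end (a point): Lower end of the rod with its small round-nosed sprung tip (8 mm thick) fully out. The tip starts to give at about 0.7 N, then 0.9 N per mm, 5 mm at most (about 5 N), and is solid after that. This point moves with the rod, whether or not the tip is pushed in.
- slide (a joint): How far the rod has been pushed down, m: 0 at the top (where it rests at the start, tip end 112 mm above the bench), 0.097 at the lower stop. A return spring lifts the unlocked rod all the way up again when it is let go; pushing down takes about 3 N at the top, rising evenly to about 4.5 N at the lower stop.
- wing (a joint): Turn of the wing knob, rad: 0 to 0.15 at the start (loose), grows as it turns clockwise seen from above, end stop at 1.35. The brake starts to grip the rod at about 0.6 and holds it firmly from 1.0 on. Turning takes about 0.1 to 0.2 N m; the knob stays where it is left.
- bowl_rim (a point): Centre of the mouth of the hammered silvery bowl, 90 mm above the bench. Bowl 156 mm across, 80 mm tall, 0.9 kg, loose on the base plate, centred below the rod within 10 mm. The tip meets its raised flat bottom (72 mm across), whose height differs from bowl to bowl and is not given: 20 to 46 mm above the bench. Soft metal: never press it with more than 9 N.
- hammer_grip (a point): Bystander: hammer lying on the bench (grip point of its handle, handle along x). Leave alone.
- stake_center (a point): Bystander: dark wooden cylinder, 48 mm across, 55 mm tall, standing on the bench (its centre). Leave alone.
- tin_rim (a point): Bystander: white open cup, 68 mm across, 65 mm tall, standing on the bench (centre of its mouth). Leave alone.

How it is judged:
On the way:
1. The tip touches the bottom of the bowl while the wing knob is still loose (turned less than 0.5 rad) (contact force between gauge and bowl above 0.5 N and value of joint wing below 0.5 rad and value of joint slide above 0.055 m), for 0.2 s.
At the end, for the whole second after the job is handed in: The wing knob is turned more than 1.0 rad, so the rod is locked; its tip still presses on the bowl's bottom (more than 0.4 N, rod pushed down more than 55 mm); the bowl is within 15 mm of where it stood (value of joint wing above 1 rad and contact force between gauge and bowl above 0.4 N and value of joint slide above 0.055 m and distance of bowl_rim from where it was at the start of the episode below 0.015 m); the robot touches nothing.
It fails at once if The bowl's bottom is pressed with more than 9 N (contact force between gauge and bowl above 9 N).
It fails at once if The bowl is pushed more than 15 mm (distance of bowl_rim from where it was at the start of the episode above 0.015 m).
It fails at once if A bystander (hammer, wooden cylinder or cup) is moved more than 30 mm (distance of any of hammer_grip, stake_center, tin_rim from where it was at the start of the episode above 0.03 m).
It also fails if it takes over 58 s, if anything falls off the work surface, if the arm or the gripper's body presses on something with over 40 N, if the wrist force passes 120 N, or if a joint passes its speed limit or range.

### The arm

A 6-joint arm with a two-finger parallel gripper is mounted at the origin on the work surface. World frame = base frame: x ahead of the robot, y to its left, z up, the work surface at z = 0. Lengths are in m, angles in rad, forces in N, time in s.
With the tool pointing down it reaches from about 0.35 to 0.975 m from the base axis. Payload 17.4 kg.
Tool frame: the origin (TCP) lies midway between the tips of the shut fingers; the grasp point (between the pads) lies 19 mm behind it (robot.grasp_offset is the distance from the TCP to the grasp point, in m); z points along the fingers, y is the line along which they close (so a half turn about z gives the same grasp; the last joint's range is limited). The gripper opens to 85 mm and grips with 20 to 120 N. Pads are 22 mm wide; open, the fingers measure 114 mm over their backs; the gripper's body (76 mm by 85 mm) begins 54 mm behind the grasp point. The pads swing forward as they close: fully open they stand 13 mm farther back than shut.
Start: joints at [-1.144, 0.116, 1.442, -0, 1.584, -0.038], TCP at [0.303, -0.603, 0.231] pointing down, gripper open.
Joint ranges: [-2.83, 2.83], [-0.83, 2.19], [0.07, 2.5], [-1.14, 4.28], [0.01, 3], [-2.97, 2.97]. Speed limits (rad/s): [1.89, 1.89, 2.22, 3.14, 3.14, 3.14].

### API

Orientations are given as a rotation vector (axis times angle).
In Python, from rig import telemetry, vision, order, robot gives the robot as it stands.
- The arm moves only by the tool arm_command, never from a script. Its argument "rows" is a list of rows, each a list of 5 numbers: the opening, from 0 (shut) to 1 (fully open), then the shift along the tool's x, y, z as a fraction of full scale, then the turn about the tool's z as a fraction of full scale. In form: [[claw, tx, ty, tz, turn], ...]. A call has exactly 5 rows; each row shifts and turns the commanded pose from where the row before left it, along the tool's axes as they then stand; what a row does not reach is not made up. Full scale, the value 1, is 30 mm for a shift and 30 degrees for a turn. A row lasts 1/10 s, in which the tool goes at most 50 mm and 8.59 degrees, less where a joint would pass 70% of its speed; a pose out of reach is approached as far as the arm can. A call with a number of a shift or a turn outside -1 to 1 is refused whole. A call with a gripper value outside its range is refused whole. The fingers move at their own pace and stop on an object; the grip force is fixed at half the most. Time passes only in rows, so rows that do not move let the fingers close, or fill a call up. It gives the time, the measured TCP pose, the force, the opening and the grip force at its end, in the units of the state.
- telemetry.state(): the state, without advancing time (a new reading comes with each control period).
- vision.camera(name): name is "scene" or "top" or "wrist"; returns a dict with "frame" (420x560x3 uint8, red, green, blue), "mtx" (3x3 intrinsics, pixels), "dist_coeffs" ([k1, k2, p1, p2, k3] as OpenCV has them; the pictures are not rectified), "T" (4x4, takes a point from camera to world coordinates). Camera axes: x right, y up, looking along -z (the intrinsics and any distortion apply to the point x, -y, -z); pixel columns grow to the right and rows downward; lengths in m; the calibration is good to about 2 mm. A picture is of the moment at which its call begins. There is no depth.
- order.finish_job(): hands the job in; it is judged then, once.
The state is a dict: "time": time; "joint_positions": joint angles; "dq": joint speeds; "joint_torque": joint torques, N m; "eef_pos": TCP position; "tcp_rot": TCP orientation; "wrist_force": force on the tool from outside, world axes, zero at the start; "wrist_torque": the same for the moment, N m; "grip_width": opening from 0.0 (shut) to 1.0 (fully open); "grasp_force": force on a finger pad.
Only numpy, scipy, OpenCV 4.12 (cv2) and the standard library are available. Lean on these libraries where they do the work, as an engineer would, in place of code of your own. Each camera call takes 0.05 s, during which the arm holds its last target. There are 200 camera calls.

## Working session

There is one attempt and no reset: what is moved stays moved. The work goes in short steps, Python scripts to look and compute and a tool call to move; the robot and the scene stay as the last step left them, time stands still between calls to the robot, and variables do not carry over. Pictures are saved under pics/ and viewed, at most 10 in all, crops included, and the job is handed in when it is done.

Besides the shell and the picture viewer there is one more tool, called after "Emit:" as a command line: name --pt "numbers of a row" for each row, then --argument value for the rest. arm_command: Moves the arm, as the interface text tells. Its arguments: {"type":"object","properties":{"rows":{"type":"array"}},"required":["rows"]}

```bash
mkdir -p pics; cat > h.py <<'E'
import numpy as np, cv2
from rig import telemetry, vision, order, robot
def cap(n,f):
    c=vision.camera(n); cv2.imwrite('pics/'+f,c['frame'][:,:,::-1]); return c
def ray(c,u,v):
    p=cv2.undistortPoints(np.array([[[u,v]]],float),np.array(c['mtx']),np.array(c['dist_coeffs']))[0,0]
    T=np.array(c['T']); return T[:3,3],T[:3,:3]@np.array([p[0],-p[1],-1])
def atz(c,u,v,z):
    o,d=ray(c,u,v); return o+d*(z-o[2])/d[2]
def proj(c,P):
    T=np.array(c['T']); q=T[:3,:3].T@(np.array(P)-T[:3,3]); q=q*[1,-1,-1]
    return cv2.projectPoints(q.reshape(1,1,3),np.zeros(3),np.zeros(3),np.array(c['mtx']),np.array(c['dist_coeffs']))[0].ravel()
E
python3 - <<'E'
from h import *
import pickle
C={n:cap(n,n+'0.png') for n in('scene','top')}
pickle.dump(C,open('c0.pkl','wb'))
s=telemetry.state();print(s['time'],s['eef_pos'],s['tcp_rot'],s['wrist_force'],s['grip_width'])
E
```

```text
0.1 [ 0.3024972  -0.60323586  0.23061175] [-3.05611054e+00 -7.23266874e-01  2.78971775e-04] [0.09197449 0.40154259 0.08743707] 0.9983507382742514
```

View pics/top0.png

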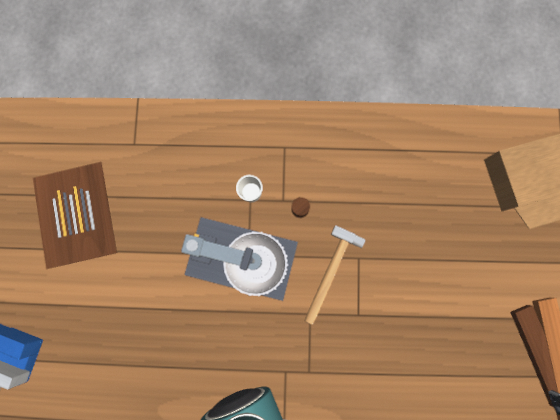

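View pics/scene0.png

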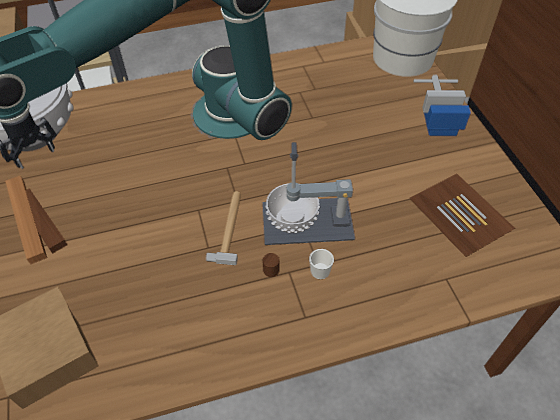

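The top view shows the wing knob near (247,259), the column near (192,244), the bowl near (256,263), the cup at (249,188), the cylinder at (300,207) and the hammer at (340,265). In the scene view the wing is near (294,151).

```bash
python3 - <<'E'
from h import *
import pickle
C=pickle.load(open('c0.pkl','rb'))
t,s=C['top'],C['scene']
print('wing top',atz(t,247,259,.307),'col',atz(t,192,244,.165),'bowl',atz(t,256,263,.09),'ends',atz(t,250,250,.32),atz(t,243,268,.32))
o1,d1=ray(t,247,259);o2,d2=ray(s,294,151)
A=np.c_[d1,-d2];x=np.linalg.lstsq(A,o2-o1,rcond=None)[0];print(o1+d1*x[0],o2+d2*x[1])
a=cv2.resize(t['frame'][200:310,170:310],(560,440),interpolation=2)
b=cv2.resize(s['frame'][130:250,230:370],(233,200),interpolation=2)
cv2.imwrite('pics/z.png',a[:,:,::-1])
E
```

```text
wing top [0.54331138 0.06681927 0.307     ] col [0.57813901 0.20879866 0.165     ] bowl [0.54053617 0.06529136 0.09      ] ends [0.56041147 0.06041512 0.32      ] [0.52546604 0.07261986 0.32      ]
[0.54335384 0.06695908 0.30555201] [0.54370001 0.06855086 0.30571586]
```

View pics/z.png

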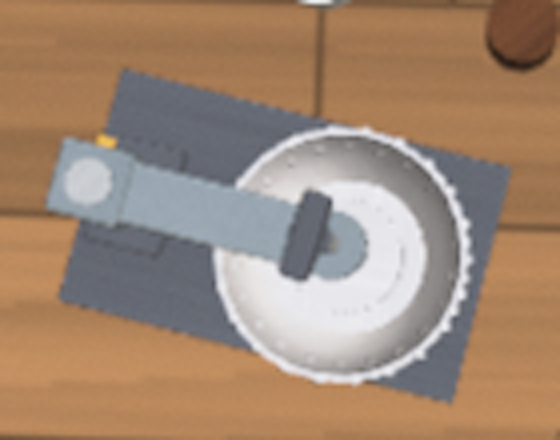

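Emit:
arm_command --pt "1 0.5 -0.5 -0.6 0" --pt "1 1 -0.95 -0.6 0" --pt "1 1 -0.95 -0.5 0" --pt "1 1 -0.95 -0.5 0" --pt "1 1 -0.95 -0.5 0"

```text
time: 0.6
eef_pos: [0.3656, -0.426, 0.3126]
tcp_rot: [-3.057, -0.723, 0.0]
wrist_force: [0.3, -0.1, -0.3]
grip_width: 1.0
grasp_force: 0.0
```

Emit:
arm_command --pt "1 1 -0.95 -0.4 0" --pt "1 1 -0.95 -0.4 0" --pt "1 1 -0.95 -0.4 0" --pt "1 1 -0.95 -0.4 0" --pt "1 1 -0.95 -0.4 0"

```text
time: 1.1
eef_pos: [0.4357, -0.2313, 0.3726]
tcp_rot: [-3.057, -0.723, 0.0]
wrist_force: [1.2, -1.0, -0.0]
grip_width: 1.0
grasp_force: 0.0
```

Emit:
arm_command --pt "1 1 -0.95 0 0" --pt "1 1 -0.95 0 0" --pt "1 0.7 -0.7 0 0" --pt "1 0.3 -0.3 0 0" --pt "1 0 0 0 0"

```text
time: 1.6
eef_pos: [0.4773, -0.1139, 0.3721]
tcp_rot: [-3.056, -0.727, 0.0]
wrist_force: [0.2, -0.4, 0.0]
grip_width: 1.001
grasp_force: 0.0
```

Emit:
arm_command --pt "1 0 0 0 -0.28" --pt "1 0 0 0 -0.28" --pt "1 0 0 0 -0.28" --pt "1 0 0 0 -0.28" --pt "1 0 0 0 -0.28"

```text
time: 2.1
eef_pos: [0.4767, -0.1163, 0.3721]
tcp_rot: [-2.591, -1.777, 0.001]
wrist_force: [-0.8, 0.9, -0.0]
grip_width: 1.0
grasp_force: 0.0
```

Emit:
arm_command --pt "1 0 0 0 -0.28" --pt "1 0 0 0 -0.28" --pt "1 0 0 0 -0.28" --pt "1 0 0 0 -0.28" --pt "1 0 0 0 -0.28"

```text
time: 2.6
eef_pos: [0.4767, -0.1163, 0.3721]
tcp_rot: [-1.782, -2.587, 0.001]
wrist_force: [-0.3, -0.4, -0.2]
grip_width: 1.0
grasp_force: 0.0
```

Emit:
arm_command --pt "1 0 0 0 -0.28" --pt "1 0 0 0 -0.28" --pt "1 0 0 0 -0.28" --pt "1 0 0 0 -0.28" --pt "1 0 0 0 -0.28"

```text
time: 3.1
eef_pos: [0.4767, -0.1163, 0.3721]
tcp_rot: [-0.736, -3.054, 0.0]
wrist_force: [-0.1, -0.0, 0.4]
grip_width: 1.003
grasp_force: 0.0
```

```bash
cat >> h.py <<'E'
from scipy.spatial.transform import Rotation as Ro
def rep(P=None):
    s=telemetry.state();R=Ro.from_rotvec(s['tcp_rot']).as_matrix()
    print(s['time'],np.round(s['eef_pos'],4),'xyaw',np.degrees(np.arctan2(R[1,0],R[0,0])).round(2),'F',np.round(s['wrist_force'],2),'T',np.round(s['wrist_torque'],3),'q6',round(s['joint_positions'][5],2),s['grip_width'],s['grasp_force'])
    if P is not None: print('tool delta mm',(R.T@(np.array(P)-s['eef_pos'])*1000).round(1))
    return s
E
python3 - <<'E'
from h import *
rep([.5435,.067,.2875])
E
```

```text
3.1 [ 0.4767 -0.1163  0.3721] xyaw 152.89 F [-0.06 -0.03  0.38] T [0.019 0.045 0.02 ] q6 -1.39 1.0026768444016778 0.0
tool delta mm [ 24.1 193.6  84.6]
```

Emit:
arm_command --pt "1 0.1 0.9 0 0" --pt "1 0.15 1 0 0" --pt "1 0.15 1 0 0" --pt "1 0.15 1 0 0" --pt "1 0.15 1 0 0"

```text
time: 3.6
eef_pos: [0.5263, 0.025, 0.3722]
tcp_rot: [-0.745, -3.052, 0.001]
wrist_force: [1.4, 0.1, -0.1]
grip_width: 0.998
grasp_force: 0.0
```

Emit:
arm_command --pt "1 0.1 0.95 0 0" --pt "1 0 0.6 0 0" --pt "1 0 0 0 -0.27" --pt "1 0 0 0 0" --pt "1 0 0 0 0"

```text
time: 4.1
eef_pos: [0.5448, 0.0671, 0.3723]
tcp_rot: [-0.533, -3.096, 0.0]
wrist_force: [-0.7, -0.5, -0.3]
grip_width: 0.996
grasp_force: 0.0
```

```bash
python3 - <<'E'
from h import *
import pickle
rep([.5435,.067,.2875])
c=cap('wrist','w1.png');pickle.dump(c,open('w1.pkl','wb'))
print(proj(c,[.5435,.067,.3195]))
E
```

```text
4.1 [0.5448 0.0671 0.3723] xyaw 160.47 F [-0.7  -0.52 -0.29] T [-0.008  0.054 -0.033] q6 -1.15 0.9964228885982509 0.0
tool delta mm [ 1.2 -0.5 84.8]
[279.03891314 229.36396631]
```

View pics/w1.png

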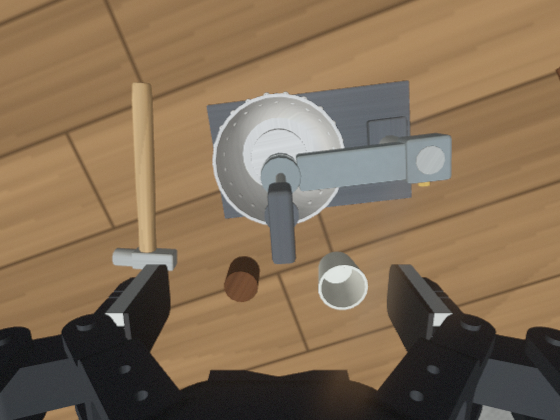

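The wrist view shows the wing bar from (281,183) to (284,263), roughly vertical in the image. I'll check it against a projected box.

```bash
python3 - <<'E'
from h import *
import pickle
c=pickle.load(open('w1.pkl','rb'));im=cv2.resize(c['frame'][160:280,230:340],None,fx=5,fy=5,interpolation=2)[:,:,::-1].copy()
for yaw,col in((-19.5,(0,0,255)),):
  for z0 in(.3055,):
    a=np.radians(yaw);R=np.array([[np.cos(a),-np.sin(a)],[np.sin(a),np.cos(a)]])
    Q=lambda x,y,z:((proj(c,[*(np.array([.5435,.067])+R@[x,y]),z0+z])-[230,160])*5+2).astype(int).tolist()
    for z in(-.014,.014):
      cv2.polylines(im,[np.array([Q(*p,z) for p in((.022,.007),(.022,-.007),(-.022,-.007),(-.022,.007))])],True,col if z>0 else (0,255,0),1)
cv2.imwrite('pics/z2.png',im); print(np.array(c['T']).round(3))
E
```

```text
[[ 0.335 -0.909 -0.249  0.481]
 [ 0.942  0.323  0.089  0.089]
 [-0.    -0.265  0.964  0.515]
 [ 0.     0.     0.     1.   ]]
```

View pics/z2.png

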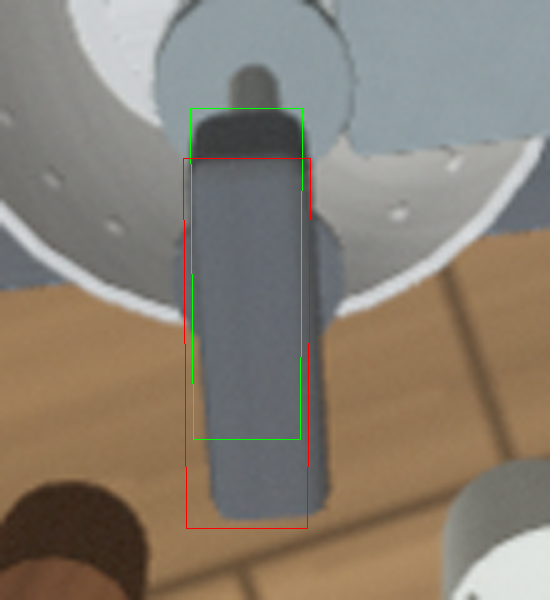

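Emit:
arm_command --pt "1 0.035 0.02 0.4 0.1" --pt "1 0 0 0.6 0" --pt "1 0 0 0.6 0" --pt "1 0 0 0.6 0" --pt "1 0 0 0.4 0"

```text
time: 4.65
eef_pos: [0.5437, 0.0685, 0.2928]
tcp_rot: [-0.61, -3.081, 0.0]
wrist_force: [-0.1, -0.4, -0.6]
grip_width: 0.999
grasp_force: 0.0
```

Emit:
arm_command --pt "1 0 0 0.25 0" --pt "1 0 0 0 0" --pt "0.5 0 0 0 0" --pt "0.4 0 0 0 0" --pt "0.3 0 0 0 0"

```text
time: 5.15
eef_pos: [0.5441, 0.069, 0.2875]
tcp_rot: [0.607, 3.082, 0.0]
wrist_force: [-0.7, 0.6, 0.7]
grip_width: 0.514
grasp_force: 0.0
```

Emit:
arm_command --pt "0.28 0 0 0 0" --pt "0.26 0 0 0 0" --pt "0.24 0 0 0 0" --pt "0.22 0 0 0 0" --pt "0.2 0 0 0 0"

```text
time: 5.65
eef_pos: [0.544, 0.069, 0.2868]
tcp_rot: [0.607, 3.082, 0.0]
wrist_force: [-0.1, 0.8, 0.3]
grip_width: 0.2
grasp_force: 0.3
```

Emit:
arm_command --pt "0.1 0 0 0 0" --pt "0 0 0 0 0" --pt "0 0 0 0 0" --pt "0 0 0 0 0" --pt "0 0 0 0 0"

```text
time: 6.15
eef_pos: [0.5441, 0.0692, 0.287]
tcp_rot: [0.606, 3.082, 0.001]
wrist_force: [2.1, 4.5, 2.9]
grip_width: 0.155
grasp_force: 59.8
```

```bash
python3 - <<'E'
from h import *
rep()
c=cap('scene','s2.png');w=cap('wrist','w2.png')
cv2.imwrite('pics/s2z.png',np.hstack([cv2.resize(c['frame'][110:230,240:360],(400,400),interpolation=2),cv2.resize(w['frame'],(400,300))[:, :] if 0 else cv2.resize(w['frame'][70:420,105:455],(400,400))])[:,:,::-1])
E
```

```text
6.15 [0.5441 0.0692 0.287 ] xyaw 157.75 F [2.07 4.49 2.93] T [ 0.734 -0.363  0.095] q6 -1.1 0.15497272321379385 59.77254867553711
```

View pics/s2z.png

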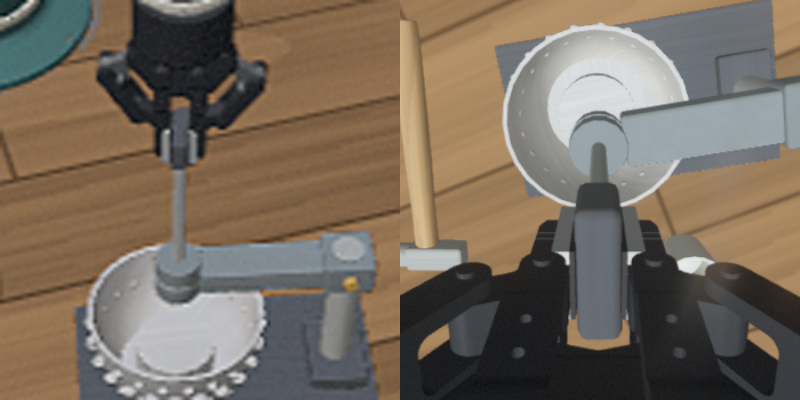

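The wing is gripped centrally between the pads. Now pushing down, fast only as far as is safe (slide ≈ 60 mm).

Emit:
arm_command --pt "0 0 0.02 0.1 0" --pt "0 0 0 0.2 0" --pt "0 0 0 0.2 0" --pt "0 0 0 0.2 0" --pt "0 0 0 0 0"

```text
time: 6.75
eef_pos: [0.5441, 0.0693, 0.2646]
tcp_rot: [-0.607, -3.082, 0.001]
wrist_force: [1.4, -1.3, 2.5]
grip_width: 0.155
grasp_force: 59.8
```

Emit:
arm_command --pt "0 0 0 0.2 0" --pt "0 0 0 0.3 0" --pt "0 0 0 0.3 0" --pt "0 0 0 0.2 0" --pt "0 0 0 0 0"

```text
time: 7.25
eef_pos: [0.5441, 0.0694, 0.2347]
tcp_rot: [-0.607, -3.082, 0.001]
wrist_force: [0.5, -3.3, 2.4]
grip_width: 0.154
grasp_force: 59.8
```

Emit:
arm_command --pt "0 0 0 0.1 0" --pt "0 0 0 0.1 0" --pt "0 0 0 0.1 0" --pt "0 0 0 0 0" --pt "0 0 0 0 0"

```text
time: 7.75
eef_pos: [0.5441, 0.0694, 0.2267]
tcp_rot: [-0.607, -3.082, 0.0]
wrist_force: [-1.5, -4.9, 3.5]
grip_width: 0.159
grasp_force: 59.9
```

```bash
python3 -c "
from h import *
rep()"
```

```text
7.75 [0.5441 0.0694 0.2267] xyaw 157.73 F [-1.52 -4.89  3.54] T [-0.788  0.295  0.109] q6 -1.1 0.15876401058867753 59.90391880273819
```

Emit:
arm_command --pt "0 0 -0.01 0.015 0" --pt "0 0 0 0.015 0" --pt "0 0 0 0 0" --pt "0 0 0 0 0" --pt "0 0 0 0 0"

```text
time: 8.25
eef_pos: [0.5441, 0.0693, 0.226]
tcp_rot: [0.606, 3.082, 0.0]
wrist_force: [-0.9, -2.6, 4.3]
grip_width: 0.153
grasp_force: 59.9
```

Emit:
arm_command --pt "0 0 0 0.015 0" --pt "0 0 0 0.015 0" --pt "0 0 0 0 0" --pt "0 0 0 0 0" --pt "0 0 0 0 0"

```text
time: 8.75
eef_pos: [0.5441, 0.0693, 0.225]
tcp_rot: [0.607, 3.082, 0.0]
wrist_force: [-0.3, -0.9, 4.2]
grip_width: 0.154
grasp_force: 59.8
```

Emit:
arm_command --pt "0 0 0 0.015 0" --pt "0 0 0 0.015 0" --pt "0 0 0 0 0" --pt "0 0 0 0 0" --pt "0 0 0 0 0"

```text
time: 9.25
eef_pos: [0.5441, 0.0693, 0.2241]
tcp_rot: [0.607, 3.082, 0.0]
wrist_force: [1.2, 0.7, 2.6]
grip_width: 0.158
grasp_force: 59.8
```

Emit:
arm_command --pt "0 0 0 0.02 0" --pt "0 0 0 0.015 0" --pt "0 0 0 0 0" --pt "0 0 0 0 0" --pt "0 0 0 0 0"

```text
time: 9.75
eef_pos: [0.5441, 0.0693, 0.223]
tcp_rot: [0.607, 3.082, 0.0]
wrist_force: [2.1, 1.5, 2.9]
grip_width: 0.158
grasp_force: 59.8
```

Emit:
arm_command --pt "0 0 0 0.02 0" --pt "0 0 0 0.015 0" --pt "0 0 0 0 0" --pt "0 0 0 0 0" --pt "0 0 0 0 0"

```text
time: 10.25
eef_pos: [0.544, 0.0692, 0.222]
tcp_rot: [-0.607, -3.082, -0.0]
wrist_force: [2.8, 1.4, 3.4]
grip_width: 0.155
grasp_force: 59.8
```

```bash
cat >> h.py <<'E'
def avg(n=6):
    F=[]
    for i in range(n):
        vision.camera('wrist'); s=telemetry.state(); F.append(s['wrist_force'])
    F=np.array(F); print(s['time'],np.round(s['eef_pos'],4),F.mean(0).round(2),F.std(0).round(2))
E
python3 -c "
from h import *
avg()"
```

```text
10.55 [0.5441 0.0692 0.222 ] [2.13 1.52 3.16] [0.58 0.31 0.17]
```

Emit:
arm_command --pt "0 0 0 0.02 0" --pt "0 0 0 0.015 0" --pt "0 0 0 0 0" --pt "0 0 0 0 0" --pt "0 0 0 0 0"

```text
time: 11.05
eef_pos: [0.5441, 0.0692, 0.2209]
tcp_rot: [-0.607, -3.082, -0.0]
wrist_force: [2.5, 2.2, 3.2]
grip_width: 0.156
grasp_force: 59.8
```

Emit:
arm_command --pt "0 0 0 0.02 0" --pt "0 0 0 0.015 0" --pt "0 0 0 0 0" --pt "0 0 0 0 0" --pt "0 0 0 0 0"

```text
time: 11.55
eef_pos: [0.5441, 0.0692, 0.22]
tcp_rot: [0.607, 3.082, 0.0]
wrist_force: [2.1, 1.8, 5.0]
grip_width: 0.154
grasp_force: 59.9
```

```bash
python3 -c "
from h import *
avg(4)"
```

```text
11.75 [0.544  0.0692 0.22  ] [1.78 2.41 5.2 ] [0.3  0.17 0.39]
```

Emit:
arm_command --pt "0 0 0 0.015 0" --pt "0 0 0 0.015 0" --pt "0 0 0 0 0" --pt "0 0 0 0 0" --pt "0 0 0 0 0"

```text
time: 12.25
eef_pos: [0.5441, 0.0692, 0.2191]
tcp_rot: [0.607, 3.082, 0.0]
wrist_force: [1.8, 2.3, 5.7]
grip_width: 0.155
grasp_force: 59.9
```

```bash
python3 -c "
from h import *
avg(6)"
```

```text
12.55 [0.5441 0.0692 0.2191] [1.78 1.64 5.34] [0.58 0.36 0.76]
```

Emit:
arm_command --pt "0 0 0 0.015 0" --pt "0 0 0 0.01 0" --pt "0 0 0 0 0" --pt "0 0 0 0 0" --pt "0 0 0 0 0"

```text
time: 13.05
eef_pos: [0.5441, 0.0693, 0.2184]
tcp_rot: [0.607, 3.082, 0.0]
wrist_force: [1.6, 1.6, 5.9]
grip_width: 0.152
grasp_force: 60.0
```

```bash
python3 -c "
from h import *
avg(8)
c=cap('scene','s3.png')
cv2.imwrite('pics/s3z.png',cv2.resize(c['frame'][160:240,255:335],(600,600),interpolation=2)[:,:,::-1])"
```

```text
13.45 [0.5441 0.0692 0.2184] [1.58 1.71 6.21] [0.32 0.55 0.45]
```

View pics/s3z.png

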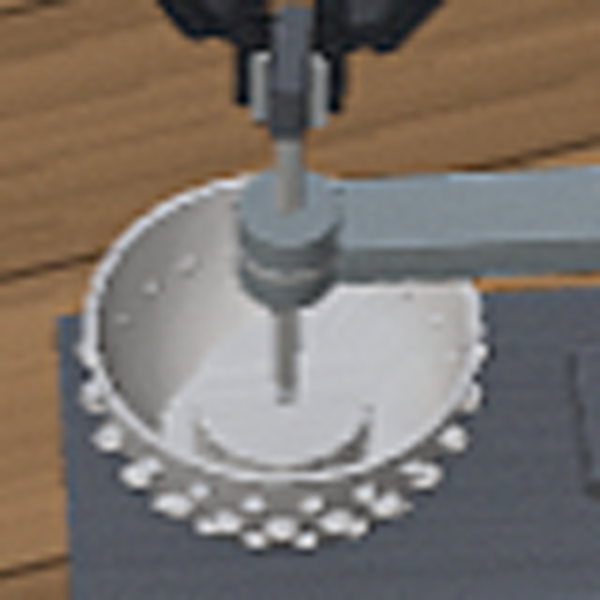

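Emit:
arm_command --pt "0 0 0 0.015 0" --pt "0 0 0 0 0" --pt "0 0 0 0 0" --pt "0 0 0 0 0" --pt "0 0 0 0 0"

```text
time: 14.0
eef_pos: [0.5441, 0.0692, 0.218]
tcp_rot: [0.607, 3.082, 0.0]
wrist_force: [1.8, 2.4, 6.2]
grip_width: 0.158
grasp_force: 60.1
```

Emit:
arm_command --pt "0 0 0 0 0.05" --pt "0 0 0 0 0.1" --pt "0 0 0 0 0.1" --pt "0 0 0 0 0.1" --pt "0 0 0 0 0"

```text
time: 14.5
eef_pos: [0.5445, 0.069, 0.2183]
tcp_rot: [0.889, 3.012, 0.0]
wrist_force: [8.6, -2.0, 5.4]
grip_width: 0.155
grasp_force: 58.5
```

```bash
python3 -c "
from h import *
avg(4);rep()"
```

```text
14.7 [0.5445 0.069  0.2182] [2.92 2.05 6.86] [2.58 1.65 0.43]
14.7 [0.5445 0.069  0.2182] xyaw 147.21 F [1.81 2.74 6.57] T [ 0.347 -0.355 -0.228] q6 -0.92 0.15577440725289196 58.52525353431702
```

Emit:
arm_command --pt "0 0 0 0 0.1" --pt "0 0 0 0 0.1" --pt "0 0 0 0 0.1" --pt "0 0 0 0 0.1" --pt "0 0 0 0 0"

```text
time: 15.2
eef_pos: [0.5444, 0.069, 0.2182]
tcp_rot: [1.199, 2.902, 0.0]
wrist_force: [0.8, 3.3, 6.2]
grip_width: 0.156
grasp_force: 58.6
```

```bash
python3 -c "
from h import *
avg(4);rep()"
```

```text
15.4 [0.5444 0.069  0.2182] [3.87 0.6  6.09] [2.93 2.42 0.38]
15.4 [0.5444 0.069  0.2182] xyaw 135.22 F [0.72 3.27 5.99] T [ 0.304 -0.402  0.185] q6 -0.71 0.15030640741016496 58.66835743188858
```

Emit:
arm_command --pt "0 0 0 0 0.1" --pt "0 0 0 0 0.1" --pt "0 0 0 0 0.1" --pt "0 0 0 0 0.1" --pt "0 0 0 0 0"

```text
time: 15.9
eef_pos: [0.5442, 0.0692, 0.2182]
tcp_rot: [1.496, 2.762, 0.0]
wrist_force: [-3.9, 10.1, 7.8]
grip_width: 0.155
grasp_force: 58.7
```

Emit:
arm_command --pt "0 0 0 0 0.1" --pt "0 0 0 0 0.1" --pt "0 0 0 0 0.1" --pt "0 0 0 0 0.1" --pt "0 0 0 0 0"

```text
time: 16.4
eef_pos: [0.5442, 0.0691, 0.2181]
tcp_rot: [1.777, 2.59, 0.0]
wrist_force: [6.9, -10.1, 6.5]
grip_width: 0.154
grasp_force: 58.6
```

Emit:
arm_command --pt "0 0 0 0 0.1" --pt "0 0 0 0 0.1" --pt "0 0 0 0 0.1" --pt "0 0 0 0 0.1" --pt "0 0 0 0 0"

```text
time: 16.9
eef_pos: [0.5441, 0.0692, 0.2182]
tcp_rot: [2.038, 2.391, 0.0]
wrist_force: [-1.5, 13.1, 6.6]
grip_width: 0.152
grasp_force: 58.8
```

```bash
python3 -c "
from h import *
avg(4);rep()
c=cap('wrist','w3.png')"
```

```text
17.1 [0.5441 0.0692 0.2181] [-0.23 12.65  7.6 ] [0.79 0.34 0.39]
17.1 [0.5441 0.0692 0.2181] xyaw 99.23 F [ 0.96 12.06  7.99] T [2.738 0.18  0.052] q6 -0.08 0.15583953196769326 58.868291079998016
```

View pics/w3.png

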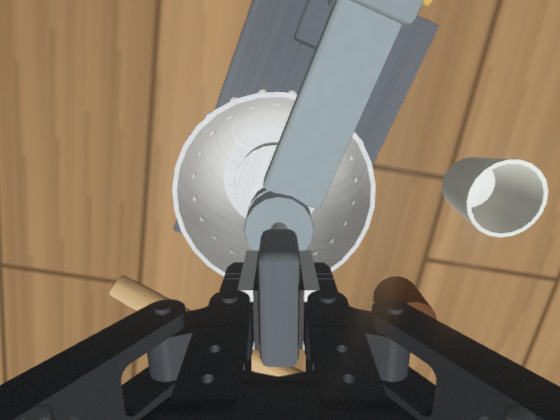

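Emit:
arm_command --pt "0 0 0 0 0.1" --pt "0 0 0 0 0" --pt "0 0 0 0 0" --pt "0.3 0 0 0 0" --pt "0.6 0 0 0 0"

```text
time: 17.65
eef_pos: [0.5437, 0.0691, 0.2172]
tcp_rot: [-2.097, -2.338, 0.002]
wrist_force: [0.7, -0.1, 0.2]
grip_width: 0.456
grasp_force: 0.0
```

Emit:
arm_command --pt "1 0 0 0 0" --pt "1 0 0 0 0" --pt "1 0 0 0 0" --pt "1 0 0 0 0" --pt "1 0 0 0 0"

```text
time: 18.15
eef_pos: [0.544, 0.0692, 0.2178]
tcp_rot: [-2.097, -2.339, 0.0]
wrist_force: [-0.9, -0.3, 0.5]
grip_width: 0.999
grasp_force: 0.0
```

Emit:
arm_command --pt "1 0 0 -0.3 0" --pt "1 0 0 -0.6 0" --pt "1 0 0 -0.8 0" --pt "1 0 0 -0.8 0" --pt "1 0 0 -0.8 0"

```text
time: 18.65
eef_pos: [0.544, 0.0692, 0.3197]
tcp_rot: [2.097, 2.338, 0.002]
wrist_force: [-0.8, -0.0, 0.1]
grip_width: 0.997
grasp_force: 0.0
```

Emit:
arm_command --pt "1 0 0 -0.8 0" --pt "1 0 0 -0.4 0" --pt "1 0 0 0 0" --pt "1 0 0 0 0" --pt "1 0 0 0 0"

```text
time: 19.15
eef_pos: [0.5439, 0.0692, 0.3515]
tcp_rot: [-2.097, -2.338, 0.002]
wrist_force: [0.6, 0.7, -0.4]
grip_width: 1.003
grasp_force: 0.0
```

```bash
python3 -c "
from h import *
rep()
w=cap('wrist','w4.png');c=cap('scene','s4.png')
a=cv2.resize(w['frame'],(400,300));b=cv2.resize(c['frame'][160:240,255:335],(400,400),interpolation=2)
cv2.imwrite('pics/z4.png',np.hstack([cv2.copyMakeBorder(a,0,100,0,0,0),b])[:,:,::-1])"
```

```text
19.15 [0.5439 0.0692 0.3515] xyaw 96.23 F [ 0.6   0.74 -0.43] T [ 0.019 -0.016 -0.025] q6 -0.03 1.0025835528216032 0.0
```

View pics/z4.png

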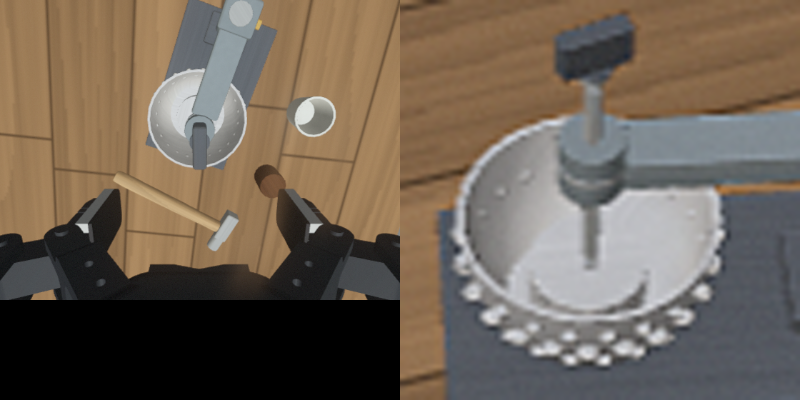

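The knob has turned, the rod has stayed down with its tip on the bottom, and the gripper is clear. Handing in.

```bash
python3 -c "
from h import *
print(order.finish_job())"
```

```text
the job is handed in; nothing more can be done
None
```

I pushed the depth gauge's rod down until its tip pressed on the bowl bottom at an estimated 2–3 N. I then locked it by turning the wing knob to about 1.2 rad, let go, and handed the job in at about 19 s. The hand-in returned no verdict, and the contact and lock are my readings from wrist force and camera; nothing else was touched.

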